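# Refill the small-tin dispenser in the kitchen storeroom

### The job

Load the two small tins into the empty tube of the tin dispenser through its flared mouth, so that they stand upright one on top of the other, all the way down in the tube. Leave the bigger tin standing where it is.

Things in the scene. Friction and masses are not known exactly. Their poses are not given: they have to be found in the camera images.
- tin_a: one of two identical small food tins, an upright cylinder 48 mm in diameter and 56 mm tall, bare steel ends and a cream paper band, about 110 g (varies). It stands on the worktop. Origin at the centre of its underside, z up along its axis.
- tin_b: the other small tin, the same as tin_a in every way. Either may go in first.
- dispenser: fixed upright aluminium tube on a grey 130 mm square foot. Origin: centre of the foot's underside, on the worktop; z up the tube's axis. Bore 64 mm, walls 3 mm, flat floor at z = 20 mm; straight to z = 146, then flares to a round mouth 92 mm across inside, rim at z = 178. View slot on its +x side. A tin let go upright in the mouth drops home; loaded undersides lie at z = 20 and 76 mm.
- big_tin: bystander: a bigger tin of the same make, 68 mm in diameter and 64 mm tall, too wide for the tube. It stands upright on the worktop among the small tins and a squat glass jar (62 mm in diameter, 68 mm tall). Origin at the centre of its underside.

How it is judged (in metres and radians):
On the way:
1. one small tin stands upright at the bottom of the tube (((z of tin_a in the frame of dispenser between 0.012 and 0.028 m and horizontal distance between tin_a and dispenser below 0.012 m and angle between tin_a's own z axis and vertical below 0.175 rad and linear speed of tin_a below 0.02 m/s) or (z of tin_b in the frame of dispenser between 0.012 and 0.028 m and horizontal distance between tin_b and dispenser below 0.012 m and angle between tin_b's own z axis and vertical below 0.175 rad and linear speed of tin_b below 0.02 m/s))), for 0.2 s.
At the end, for the whole second after the job is handed in: Both small tins stand stacked in the tube: undersides 20 and 76 mm (each within 8 mm) above the dispenser's origin, axes within 12 mm of the tube's and 10 degrees of upright, at rest. The bigger tin is within 40 mm of its start and tipped under 20 degrees (((z of tin_a in the frame of dispenser between 0.012 and 0.028 m and horizontal distance between each of tin_a, tin_b and dispenser below 0.012 m and angle between each of tin_a, tin_b's own z axis and vertical below 0.175 rad and linear speed of each of tin_a, tin_b below 0.02 m/s and z of tin_b in the frame of dispenser between 0.068 and 0.084 m) or (z of tin_b in the frame of dispenser between 0.012 and 0.028 m and horizontal distance between each of tin_b, tin_a and dispenser below 0.012 m and angle between each of tin_b, tin_a's own z axis and vertical below 0.175 rad and linear speed of each of tin_b, tin_a below 0.02 m/s and z of tin_a in the frame of dispenser between 0.068 and 0.084 m)) and distance of big_tin from where it was at the start of the episode below 0.04 m and angle between big_tin's own z axis and vertical below 0.35 rad); the robot touches nothing.
It fails at once if the bigger tin is shifted by more than 40 mm or tipped by more than 20 degrees (distance of big_tin from where it was at the start of the episode above 0.04 m or angle between big_tin's own z axis and vertical above 0.35 rad).
It also fails if it takes over 58 s, if anything falls off the work surface, if the arm or the gripper's body presses on something with over 40 N, if the wrist force passes 120 N, or if a joint passes its speed limit or range.

### The arm

A 6-joint arm with a two-finger parallel gripper is mounted at the origin on the work surface. World frame = base frame: x ahead of the robot, y to its left, z up, the work surface at z = 0. Lengths are in mm, angles in rad, forces in N, time in s.
With the tool pointing down it reaches from about 275 to 750 mm from the base axis. Payload 10.2 kg.
Tool frame: the origin (TCP) lies midway between the tips of the shut fingers; the grasp point (between the pads) lies 19 mm behind it (env.pinch_z is the z of the grasp point in the tool frame, in mm); z points along the fingers, y is the line along which they close (so a half turn about z gives the same grasp; the last joint's range is limited). The gripper opens to 88 mm and grips with 3 to 60 N. Pads are 18 mm wide; open, the fingers measure 123 mm over their backs; the gripper's body (75 mm by 187 mm) begins 45 mm behind the grasp point.
Start: joints at [-1.511, 0.313, 1.498, -0, 1.331, -0.223], TCP at [146.486, -504.156, 238.72] pointing down, gripper open.
Joint ranges: [-2.94, 2.94], [-0.97, 2.17], [0.19, 2.56], [-1.23, 4.37], [0.02, 3.11], [-2.88, 2.88]. Speed limits (rad/s): [2.39, 2.39, 3.01, 3.14, 3.14, 3.14].

### API

Orientations are given as a unit quaternion [x, y, z, w].
In Python, from workcell import env gives the robot as it stands. The module is installed in compiled form; this text tells all that it offers.
- The arm moves only by the tool send_rows, never from a script. Its arguments are lists of equal length, an entry for each row: "offset": the shift along the tool's x, y, z scaled (see below), a list of three; "turn": the turn, a rotation vector about the tool's x, y, z scaled (see below), a list of three; "jaw": the closure, from 0 (fully open) to 1 (shut). A call has 1 to 20 rows; each row is the pose to reach, as a shift and turn from the pose commanded when the call began, along the tool's axes at that moment, turning the shorter way round; what a row does not reach only later rows make up. The controller multiplies each number of a shift by 0.25 m and each number of a turn by 2 pi rad. A row lasts 1/10 s, in which the tool goes at most 50 mm and 8.59 degrees, less where a joint would pass 70% of its speed; a pose out of reach is approached as far as the arm can. A call with a number of a shift or a turn outside -1 to 1 is refused whole. A call with a gripper value outside its range is refused whole. The fingers move at their own pace and stop on an object; "newtons" is the grip in N (left out, the last holds). Time passes only in rows, so rows that repeat a pose let the fingers close. It gives the time, the measured TCP pose, the force, the opening and the grip force at its end, in the units of the state.
- env.state(): the state, without advancing time (a new reading comes with each control period).
- env.camera(name): name is "scene" or "top"; returns a dict with "frame" (400x640x3 uint8, red, green, blue), "range_z" (400x640 float32, mm along the optical axis (not along the pixel's ray), 0 where there is no reading), "mtx" (3x3 intrinsics, pixels), "dist" ([k1, k2, p1, p2, k3] as OpenCV has them; the pictures are not rectified), "R" (3x3) and "t" (3): a world point X has camera coordinates R X + t. Camera axes: x right, y down, z forward; pixel columns grow to the right and rows downward; lengths in mm; the calibration is good to about 2 mm. A picture is of the moment at which its call begins.
- env.hand_in(): hands the job in; it is judged then, once.
The state is a dict: "time_s": time; "qpos": joint angles; "joint_velocities": joint speeds; "tau": joint torques, N m; "tcp_pos": TCP position; "orientation": TCP orientation; "wrist_force": force on the tool from outside, world axes, zero at the start; "torque": the same for the moment, N m; "finger_gap": finger opening in mm; "grasp_force": force on a finger pad.
Only numpy, scipy, OpenCV 4.12 (cv2) and the standard library are available. Lean on these libraries where they do the work, as an engineer would, in place of code of your own. Each camera call takes 0.05 s, during which the arm holds its last target. There are 200 camera calls.

## Working session

There is one attempt and no reset: what is moved stays moved. The work goes in short steps, Python scripts to look and compute and a tool call to move; the robot and the scene stay as the last step left them, time stands still between calls to the robot, and variables do not carry over. Pictures are saved under pics/ and viewed, at most 10 in all, crops included, and the job is handed in when it is done.

Besides the shell and the picture viewer there is one more tool, called after "Call:" as name(argument=value, ...) on one line, values as JSON. send_rows: Moves the arm, as the interface text tells. Its arguments: {"type":"object","properties":{"offset":{"type":"array"},"turn":{"type":"array"},"jaw":{"type":"array"},"newtons":{"type":"number"}},"required":["offset","turn","jaw"]}

```bash
mkdir -p pics
python3 - <<'E'
from workcell import env
import cv2,numpy as np
s=env.state();print(s, env.pinch_z)
for n in("scene","top"):
    c=env.camera(n);np.savez(n+".npz",**c);cv2.imwrite(f"pics/{n}.png",c["frame"][...,::-1])
    print(n,c["mtx"],c["dist"],c["R"],c["t"])
E
```

```text
{'time_s': 0.0, 'qpos': array([-1.51137910e+00,  3.13439138e-01,  1.49841449e+00, -2.21751959e-05,
        1.33099082e+00, -2.23370050e-01]), 'joint_velocities': array([ 0.00017278, -0.00020306, -0.00217682,  0.00127068, -0.00016301,
       -0.0006665 ]), 'tau': array([-1.54845533e-03, -4.02212262e+01, -2.52268052e+01,  6.93367654e-02,
        3.52494931e-02, -8.77323532e-05]), 'tcp_pos': array([ 146.47611205, -503.90406546,  238.17512805]), 'orientation': array([ 9.90019996e-01,  1.40925567e-01,  4.05190908e-05, -6.24679972e-04]), 'wrist_force': array([0.20318473, 0.15390549, 0.58725536]), 'torque': array([-0.01688373, -0.02890646, -0.02071769]), 'grasp_force': 0.0, 'finger_gap': 88.10824739348207} -18.700000000000003
scene [[456.63391833   0.         315.94653217]
 [  0.         456.63391833 200.5436688 ]
 [  0.           0.           1.        ]] [-0.00388315  0.          0.          0.          0.        ] [[ 0.42675416  0.90436699 -0.00111053]
 [ 0.71412709 -0.33773638 -0.61315303]
 [-0.55489043  0.26087254 -0.78996337]] [-238.13021516 -342.9449733  1333.82683353]
top [[501.00415257   0.         311.37706222]
 [  0.         501.00415257 196.80634258]
 [  0.           0.           1.        ]] [-0.10461785  0.          0.          0.          0.        ] [[ 0.00947943 -0.9997393   0.02077198]
 [-0.99557477 -0.01137808 -0.09328136]
 [ 0.09349339 -0.0197958  -0.99542308]] [   3.66069828  536.72985827 1006.44220885]
```

View pics/top.png

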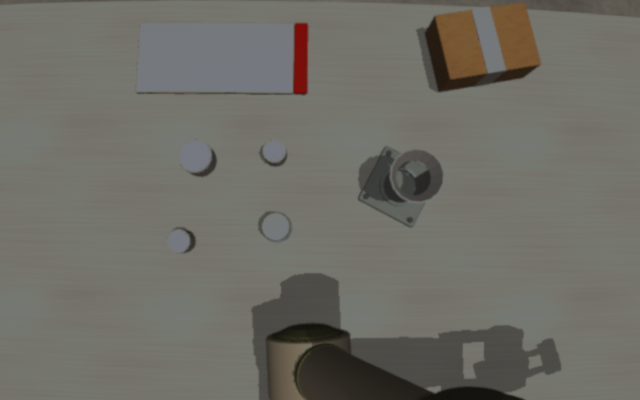

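View pics/scene.png

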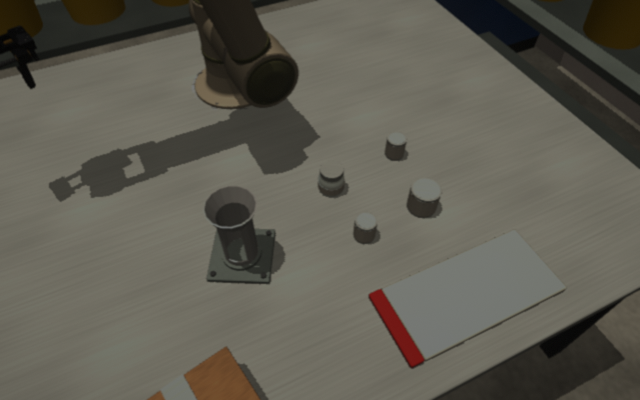

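Top view: small tins at about (274,152) and (179,241), the big tin at (197,157), the jar at (276,227), the dispenser mouth at (415,177). The scene view agrees: small tins at (365,225) and (396,145).

```bash
cat > h.py <<'E'
import numpy as np,cv2
def world(c):
    v,u=np.mgrid[0:400,0:640]
    p=cv2.undistortPoints(np.stack([u,v],-1).reshape(-1,1,2).astype(float),c["mtx"],c["dist"]).reshape(400,640,2)
    z=c["range_z"].astype(float)
    P=np.dstack([p*z[...,None],z])-c["t"]
    W=P@c["R"]; W[z==0]=np.nan
    return W
E
python3 - <<'E'
from h import *
for n in("top","scene"):
    W=world(np.load(n+".npz")); Z=W[...,2]
    print(n)
    for nm,lo,hi in(("tops",46,76),("rim",168,190),("foot",5,40)):
        m=((Z>lo)&(Z<hi)&(W[...,0]>200)).astype(np.uint8)
        k,L,st,ce=cv2.connectedComponentsWithStats(m)
        for i in range(1,k):
            if st[i,4]<60: continue
            w=W[L==i]; zt=np.percentile(w[:,2],90); t=w[w[:,2]>zt-8]
            print(nm,st[i,4],ce[i].round(),"ztop",zt.round(1),"mid",t.mean(0).round(1),"circle",np.array(cv2.minEnclosingCircle(t[:,:2].astype(np.float32))[0]).round(1),(np.ptp(t[:,:2],axis=0)).round(1))
E
```

```text
top
tops 655 [465.  65.] ztop 72.9 mid [ 813.9 -308.2   70.6] circle [ 858.9 -348.2] [134.5 223. ]
tops 454 [274. 151.] ztop 59.5 mid [627.   85.8  57.3] circle [627.2  86. ] [47.  46.2]
tops 925 [195. 156.] ztop 67.4 mid [612.7 244.4  65.3] circle [613. 245.] [65.1 67. ]
tops 90 [391. 190.] ztop 72.9 mid [ 550.3 -149.    70. ] circle [ 554.9 -161.7] [53. 38.]
tops 65 [418. 184.] ztop 72.4 mid [ 562.2 -204.2   70.4] circle [ 559.6 -199.1] [38.9 11.8]
tops 607 [275. 226.] ztop 71.2 mid [474.4  80.2  68.9] circle [474.8  80.1] [52.9 53.2]
tops 498 [178. 241.] ztop 59.8 mid [443.3 273.6  57.4] circle [443.6 274.1] [45.9 49. ]
rim 683 [419. 174.] ztop 179.4 mid [ 565.2 -179.2  176.6] circle [ 563.7 -175.4] [95.5 98.7]
foot 12093 [222.  58.] ztop 17.6 mid [836.8 203.7  15.1] circle [838.4 205.8] [162.4 371.1]
foot 709 [458.  71.] ztop 36.2 mid [ 814.8 -305.6   33.9] circle [ 857.  -348.7] [136.4 221.7]
foot 1926 [388. 192.] ztop 20.0 mid [ 550.6 -150.8   15.8] circle [ 563.3 -173.9] [168.9 137.7]
foot 107 [208. 167.] ztop 37.2 mid [593.9 224.8  34.5] circle [605.3 235. ] [49.2 43.2]
foot 
[... 834 characters left out ...]
177.7 mid [ 553.5 -177.1  175. ] circle [ 561.6 -177.2] [98.  98.1]
foot 378 [621.  18.] ztop 36.5 mid [ 248.8 1255.6   34.2] circle [ 246.2 1262.7] [92.7 55.1]
foot 192 [393. 153.] ztop 37.3 mid [457.1 259.4  35.1] circle [449.9 266.3] [32.7 38.9]
foot 264 [330. 188.] ztop 38.2 mid [490.9  65.8  35.7] circle [475.5  76.2] [48.9 53.7]
foot 293 [419. 209.] ztop 36.1 mid [630.  222.1  34.3] circle [616.  237.7] [57.3 53.3]
foot 205 [363. 236.] ztop 37.0 mid [640.6  72.7  34.8] circle [629.3  80.4] [35.7 40.1]
foot 2659 [242. 259.] ztop 21.7 mid [ 571.2 -180.9   21.2] circle [ 564.4 -173.5] [154.3 158. ]
foot 13728 [463. 296.] ztop 15.4 mid [843.4 191.2  13.3] circle [838.5 201.9] [162.  372.1]
```

Both views agree to 2–3 mm: tins at A (627,85) and B (443.5,273), the tube at (563,-175.5). I'll keep the tool's yaw fixed, starting with a move above tin A.

Call:
send_rows(offset=[[0.834, -0.576, 0], [0.834, -0.576, 0], [0.834, -0.576, 0], [0.834, -0.576, 0], [0.834, -0.576, 0], [0.834, -0.576, 0]], turn=[[0, 0, 0], [0, 0, 0], [0, 0, 0], [0, 0, 0], [0, 0, 0], [0, 0, 0]], jaw=[0, 0, 0, 0, 0, 0], newtons=25)

```text
time_s: 0.7
tcp_pos: [308.7, -304.0, 238.8]
orientation: [0.99, 0.144, 0.0, -0.0]
wrist_force: [-1.1, -0.1, -0.1]
finger_gap: 88.3
grasp_force: 0.0
```

Call:
send_rows(offset=[[0.834, -0.576, 0], [0.834, -0.576, 0], [0.834, -0.576, 0], [0.834, -0.576, 0], [0.834, -0.576, 0], [0.834, -0.576, 0]], turn=[[0, 0, 0], [0, 0, 0], [0, 0, 0], [0, 0, 0], [0, 0, 0], [0, 0, 0]], jaw=[0, 0, 0, 0, 0, 0])

```text
time_s: 1.3
tcp_pos: [468.4, -108.1, 238.3]
orientation: [0.99, 0.143, 0.0, -0.0]
wrist_force: [-1.3, 1.5, -0.3]
finger_gap: 87.6
grasp_force: 0.0
```

Call:
send_rows(offset=[[0.834, -0.576, 0], [0.834, -0.576, 0], [0.834, -0.576, 0], [0.834, -0.576, 0], [0.834, -0.576, 0], [0.834, -0.576, 0], [0.834, -0.576, 0]], turn=[[0, 0, 0], [0, 0, 0], [0, 0, 0], [0, 0, 0], [0, 0, 0], [0, 0, 0], [0, 0, 0]], jaw=[0, 0, 0, 0, 0, 0, 0])

```text
time_s: 2.0
tcp_pos: [626.7, 84.5, 237.7]
orientation: [0.99, 0.141, -0.001, 0.0]
wrist_force: [0.3, -0.5, 0.5]
finger_gap: 88.4
grasp_force: 0.0
```

Call:
send_rows(offset=[[0, 0, 0.2], [0, 0, 0.4], [0, 0, 0.6], [0, 0, 0.72], [0, 0, 0.79], [0, 0, 0.83], [0, 0, 0.83], [0, 0, 0.83], [0, 0, 0.83], [0, 0, 0.83], [0, 0, 0.83], [0, 0, 0.83], [0, 0, 0.83], [0, 0, 0.83]], turn=[[0, 0, 0], [0, 0, 0], [0, 0, 0], [0, 0, 0], [0, 0, 0], [0, 0, 0], [0, 0, 0], [0, 0, 0], [0, 0, 0], [0, 0, 0], [0, 0, 0], [0, 0, 0], [0, 0, 0], [0, 0, 0]], jaw=[0, 0, 0, 0, 0, 0, 0, 1, 1, 1, 1, 1, 1, 1], newtons=25)

```text
time_s: 3.4
tcp_pos: [626.7, 85.3, 31.4]
orientation: [0.99, 0.141, 0.0, -0.0]
wrist_force: [-0.9, 0.1, 2.1]
finger_gap: 47.4
grasp_force: 25.0
```

Call:
send_rows(offset=[[0, 0, -0.05], [0, 0, -0.2], [0, 0, -0.36], [0, 0, -0.52], [0, 0, -0.68], [0, 0, -0.8], [0, 0, -0.86], [0, 0, -0.86]], turn=[[0, 0, 0], [0, 0, 0], [0, 0, 0], [0, 0, 0], [0, 0, 0], [0, 0, 0], [0, 0, 0], [0, 0, 0]], jaw=[1, 1, 1, 1, 1, 1, 1, 1])

```text
time_s: 4.2
tcp_pos: [627.2, 85.2, 249.3]
orientation: [0.99, 0.141, 0.002, 0.0]
wrist_force: [0.6, -0.5, -1.9]
finger_gap: 47.5
grasp_force: 25.0
```

Call:
send_rows(offset=[[-0.03, 0.05, 0], [-0.09, 0.15, 0], [-0.17, 0.3, 0], [-0.26, 0.45, 0], [-0.35, 0.6, 0], [-0.43, 0.75, 0], [-0.49, 0.85, 0], [-0.52, 0.9, 0], [-0.535, 0.928, 0], [-0.535, 0.928, 0], [-0.535, 0.928, 0]], turn=[[0, 0, 0], [0, 0, 0], [0, 0, 0], [0, 0, 0], [0, 0, 0], [0, 0, 0], [0, 0, 0], [0, 0, 0], [0, 0, 0], [0, 0, 0], [0, 0, 0]], jaw=[1, 1, 1, 1, 1, 1, 1, 1, 1, 1, 1])

```text
time_s: 5.3
tcp_pos: [563.1, -173.8, 246.0]
orientation: [0.99, 0.141, -0.0, -0.0]
wrist_force: [-0.7, 0.4, -0.4]
finger_gap: 47.7
grasp_force: 25.0
```

Run:
```python
from workcell import env
import cv2
a=env.camera("scene")["frame"][80:300,120:360];b=env.camera("top")["frame"][80:300,300:540]
cv2.imwrite("pics/hold.png",cv2.resize(cv2.hconcat([a,b])[...,::-1],None,fx=1.6,fy=1.6))
```

```text
(no output)
```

View pics/hold.png

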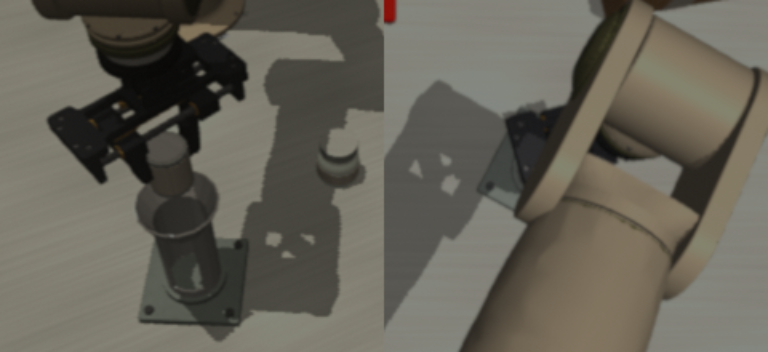

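The tin hangs upright at crop (168,165), over the mouth at (177,203). I'll lower it into the flare with the fingertips just above the rim, and release.

Call:
send_rows(offset=[[0, 0, 0.06], [0, 0, 0.13], [0, 0, 0.2], [0, 0, 0.24], [0, 0, 0.255], [0, 0, 0.255], [0, 0, 0.255], [0, 0, 0.255], [0, 0, 0.255], [0, 0, 0.255], [0, 0, 0.255], [0, 0, 0.255]], turn=[[0, 0, 0], [0, 0, 0], [0, 0, 0], [0, 0, 0], [0, 0, 0], [0, 0, 0], [0, 0, 0], [0, 0, 0], [0, 0, 0], [0, 0, 0], [0, 0, 0], [0, 0, 0]], jaw=[1, 1, 1, 1, 1, 1, 1, 0, 0, 0, 0, 0])

```text
time_s: 6.6
tcp_pos: [562.9, -174.9, 182.5]
orientation: [0.99, 0.141, 0.0, 0.0]
wrist_force: [0.1, 0.4, -0.5]
finger_gap: 85.0
grasp_force: 0.0
```

Call:
send_rows(offset=[[0, 0, -0.1], [0, 0, -0.25], [0, 0, -0.25], [0, 0, -0.25]], turn=[[0, 0, 0], [0, 0, 0], [0, 0, 0], [0, 0, 0]], jaw=[0, 0, 0, 0])

```text
time_s: 7.0
tcp_pos: [563.0, -174.9, 245.2]
orientation: [0.99, 0.141, 0.0, 0.0]
wrist_force: [0.1, -0.5, -0.8]
finger_gap: 88.3
grasp_force: 0.0
```

Run:
```python
from workcell import env
import cv2
a=env.camera("scene")["frame"][80:300,120:360]
cv2.imwrite("pics/drop.png",cv2.resize(a[...,::-1],None,fx=2.5,fy=2.5))
from h import *
p=env.state()["tcp_pos"];d=np.array([443.5,273,238])-p;R=np.array([[.9603,.279,0],[.279,-.9603,0],[0,0,-1]])
print(p,R@d/250)
```

```text
[ 562.64609326 -174.74099154  244.20357416] [ 0.04201497 -1.85282974  0.0248143 ]
```

View pics/drop.png

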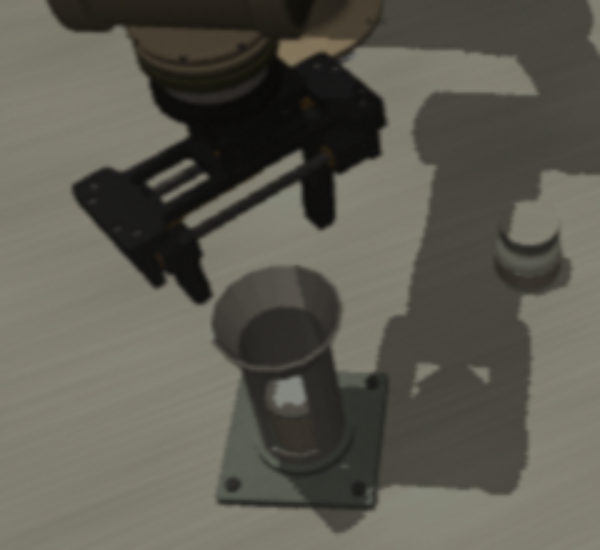

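Through the slot the tin stands at the bottom, its bright top at (290,392) and lower edge at (295,450). Next, tin B.

Call:
send_rows(offset=[[0.021, -0.927, 0], [0.021, -0.927, 0], [0.021, -0.927, 0], [0.021, -0.927, 0], [0.021, -0.927, 0], [0.021, -0.927, 0]], turn=[[0, 0, 0], [0, 0, 0], [0, 0, 0], [0, 0, 0], [0, 0, 0], [0, 0, 0]], jaw=[0, 0, 0, 0, 0, 0])

```text
time_s: 7.65
tcp_pos: [501.8, 52.2, 244.1]
orientation: [0.99, 0.143, -0.001, -0.001]
wrist_force: [0.7, -0.9, 0.3]
finger_gap: 88.1
grasp_force: 0.0
```

Call:
send_rows(offset=[[0.021, -0.926, 0.02], [0.021, -0.926, 0.02], [0.021, -0.926, 0.02], [0.021, -0.926, 0.02], [0.021, -0.926, 0.02], [0.021, -0.926, 0.02], [0.021, -0.926, 0.02]], turn=[[0, 0, 0], [0, 0, 0], [0, 0, 0], [0, 0, 0], [0, 0, 0], [0, 0, 0], [0, 0, 0]], jaw=[0, 0, 0, 0, 0, 0, 0])

```text
time_s: 8.35
tcp_pos: [443.9, 272.4, 239.0]
orientation: [0.99, 0.141, -0.001, 0.0]
wrist_force: [0.2, -0.4, -0.0]
finger_gap: 88.3
grasp_force: 0.0
```

Call:
send_rows(offset=[[0, 0, 0.2], [0, 0, 0.4], [0, 0, 0.6], [0, 0, 0.72], [0, 0, 0.79], [0, 0, 0.834], [0, 0, 0.834], [0, 0, 0.834], [0, 0, 0.834], [0, 0, 0.834], [0, 0, 0.834], [0, 0, 0.834], [0, 0, 0.834], [0, 0, 0.834]], turn=[[0, 0, 0], [0, 0, 0], [0, 0, 0], [0, 0, 0], [0, 0, 0], [0, 0, 0], [0, 0, 0], [0, 0, 0], [0, 0, 0], [0, 0, 0], [0, 0, 0], [0, 0, 0], [0, 0, 0], [0, 0, 0]], jaw=[0, 0, 0, 0, 0, 0, 0, 1, 1, 1, 1, 1, 1, 1], newtons=25)

```text
time_s: 9.75
tcp_pos: [443.8, 273.0, 31.7]
orientation: [0.99, 0.141, 0.0, -0.0]
wrist_force: [-0.5, -0.8, 3.2]
finger_gap: 47.4
grasp_force: 25.0
```

Call:
send_rows(offset=[[0, 0, -0.05], [0, 0, -0.2], [0, 0, -0.36], [0, 0, -0.52], [0, 0, -0.68], [0, 0, -0.8], [0, 0, -0.86], [0, 0, -0.86]], turn=[[0, 0, 0], [0, 0, 0], [0, 0, 0], [0, 0, 0], [0, 0, 0], [0, 0, 0], [0, 0, 0], [0, 0, 0]], jaw=[1, 1, 1, 1, 1, 1, 1, 1])

```text
time_s: 10.55
tcp_pos: [444.2, 273.1, 249.1]
orientation: [0.99, 0.141, 0.002, -0.0]
wrist_force: [-0.9, 0.1, -0.8]
finger_gap: 47.4
grasp_force: 25.0
```

Call:
send_rows(offset=[[0, 0.06, 0], [0, 0.18, 0], [-0.01, 0.33, 0], [-0.01, 0.48, 0], [-0.02, 0.63, 0], [-0.02, 0.78, 0], [-0.022, 0.88, 0], [-0.022, 0.927, 0], [-0.022, 0.927, 0]], turn=[[0, 0, 0], [0, 0, 0], [0, 0, 0], [0, 0, 0], [0, 0, 0], [0, 0, 0], [0, 0, 0], [0, 0, 0], [0, 0, 0]], jaw=[1, 1, 1, 1, 1, 1, 1, 1, 1])

```text
time_s: 11.45
tcp_pos: [502.9, 47.6, 245.5]
orientation: [0.99, 0.14, -0.001, -0.0]
wrist_force: [0.1, 0.7, -0.7]
finger_gap: 47.6
grasp_force: 25.0
```

Call:
send_rows(offset=[[0, 0.06, 0], [0, 0.18, 0], [-0.01, 0.33, 0], [-0.01, 0.48, 0], [-0.02, 0.63, 0], [-0.02, 0.78, 0], [-0.021, 0.88, 0], [-0.021, 0.927, 0], [-0.021, 0.927, 0], [-0.021, 0.927, 0], [-0.021, 0.927, 0]], turn=[[0, 0, 0], [0, 0, 0], [0, 0, 0], [0, 0, 0], [0, 0, 0], [0, 0, 0], [0, 0, 0], [0, 0, 0], [0, 0, 0], [0, 0, 0], [0, 0, 0]], jaw=[1, 1, 1, 1, 1, 1, 1, 1, 1, 1, 1])

```text
time_s: 12.55
tcp_pos: [562.7, -173.8, 246.7]
orientation: [0.99, 0.142, 0.0, -0.0]
wrist_force: [-0.3, -0.5, -1.3]
finger_gap: 47.7
grasp_force: 25.0
```

Call:
send_rows(offset=[[0, 0, 0.06], [0, 0, 0.13], [0, 0, 0.2], [0, 0, 0.24], [0, 0, 0.255], [0, 0, 0.255], [0, 0, 0.255], [0, 0, 0.255], [0, 0, 0.255], [0, 0, 0.255], [0, 0, 0.255], [0, 0, 0.255]], turn=[[0, 0, 0], [0, 0, 0], [0, 0, 0], [0, 0, 0], [0, 0, 0], [0, 0, 0], [0, 0, 0], [0, 0, 0], [0, 0, 0], [0, 0, 0], [0, 0, 0], [0, 0, 0]], jaw=[1, 1, 1, 1, 1, 1, 1, 0, 0, 0, 0, 0])

```text
time_s: 13.75
tcp_pos: [562.7, -175.3, 182.8]
orientation: [0.99, 0.141, 0.0, 0.0]
wrist_force: [0.5, -0.4, -0.9]
finger_gap: 85.4
grasp_force: 0.0
```

Call:
send_rows(offset=[[0, 0, -0.1], [0, 0, -0.3], [0, 0, -0.5], [0, 0, -0.5], [0, 0, -0.5], [0, 0, -0.5]], turn=[[0, 0, 0], [0, 0, 0], [0, 0, 0], [0, 0, 0], [0, 0, 0], [0, 0, 0]], jaw=[0, 0, 0, 0, 0, 0])

```text
time_s: 14.35
tcp_pos: [562.4, -175.0, 306.1]
orientation: [0.99, 0.141, -0.001, -0.001]
wrist_force: [-0.3, 0.6, 0.5]
finger_gap: 88.1
grasp_force: 0.0
```

Run:
```python
from workcell import env
from h import *
c=env.camera("scene");W=world(c)
m=(np.hypot(W[...,0]-563,W[...,1]+175)<26)&(W[...,2]>30)&(W[...,2]<175)
print(np.percentile(W[m][:,2],[2,25,50,75,90,98]).round(),m.sum(), W[m&(abs(W[...,2]-132)<6)].mean(0))
cv2.imwrite("pics/drop2.png",cv2.resize(c["frame"][150:300,160:320][...,::-1],None,fx=3.5,fy=3.5))
```

```text
[ 34.  75. 118. 132. 133. 134.] 682 [ 558.79298179 -177.01504981  131.66182154]
```

View pics/drop2.png

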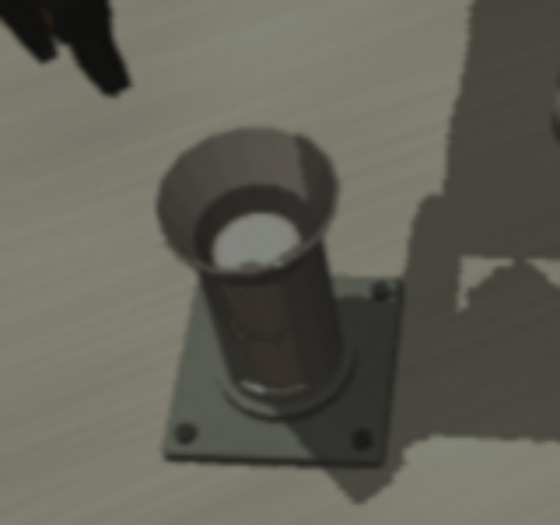

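The upper tin's top shows flat at z≈132–133 (crop 257,240). That is the expected height for two stacked tins, with the seam between them visible at (258,335). Handing in.

```bash
python3 -c "
from workcell import env
print(env.hand_in())"
```

```text
the job is handed in; nothing more can be done
None
```

Both small tins are stacked upright in the dispenser tube (top measured at about 132 mm, as expected for two), the gripper never went near the bigger tin, and the job was handed in at about 14.4 s; no verdict was returned.

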